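Roll the nut-butter jar to the next station

ROBOT

A 6-joint arm with a two-finger parallel gripper is mounted at the origin on the work surface. World frame = base frame: x ahead of the robot, y to its left, z up, the work surface at z = 0. Lengths are in mm, angles in rad, forces in N, time in s.
With the tool pointing down it reaches from about 350 to 775 mm from the base axis. Payload 7.3 kg.
Tool frame: the origin (TCP) lies on the centre line of the jaws, within the pads' length; the fingertips stand bot.tip_reach ahead of it and the grasp point (between the pads) lies 6 mm ahead of it (bot.tip_reach is the distance from the TCP to the fingertips, in mm); z points along the fingers, y is the direction in which the jaws open and shut (so a half turn about z gives the same grasp; the last joint's range is limited). The gripper opens to 92 mm and grips with 3 to 60 N. Pads are 19 mm wide; open, the fingers measure 130 mm over their backs; the gripper's body (75 mm by 190 mm) begins 47 mm behind the grasp point.
Start: joints at [-1.321, 0.342, 1.524, -0, 1.275, -0.146], TCP at [202.435, -484.42, 251.741] pointing down, gripper open.
Joint ranges: [-2.53, 2.53], [-0.77, 2.02], [0.04, 2.7], [-1, 4.14], [0.28, 2.66], [-3.11, 3.11]. Speed limits (rad/s): [2.57, 2.57, 3.14, 3.14, 3.14, 3.14].

INTERFACE

Orientations are given as [roll, pitch, yaw] about the fixed x, y, z axes, in that order (R = Rz(yaw) Ry(pitch) Rx(roll)).
In Python, from plant import bot gives the robot as it stands.
- The arm moves only by the tool step_arm, never from a script. Its argument "deltas" is a list of rows, each a list of 6 numbers: the shift along the tool's x, y, z in mm, then the turn, a rotation vector about the tool's x, y, z in rad. A call has 1 to 5 rows; each row is the pose to reach, as a shift and turn from the pose commanded when the call began, along the tool's axes at that moment; what a row does not reach only later rows make up. A row lasts 1/12 s, in which the tool goes at most 41.7 mm and 7.16 degrees, less where a joint would pass 70% of its speed; a pose out of reach is approached as far as the arm can. A call with a gripper value outside its range is refused whole. "fingers" is the finger opening in mm, from 0 to 91.8, set as the call begins (left out, the last holds). The fingers move at their own pace and stop on an object; the grip force is fixed at half the most. Time passes only in rows, so rows that repeat a pose let the fingers close. It gives the time, the measured TCP pose, the force and the opening at its end, in the units of the state.
- bot.get_obs(): the state, without advancing time (a new reading comes with each control period).
- bot.capture(name): name is "scene" or "top"; returns a dict with "color" (420x560x3 uint8, red, green, blue), "fx", "fy", "cx", "cy" (pixels), "k1" (the pictures are not rectified: a ray, as slopes to the right and down, at radius r is drawn at 1 + k1 r^2 times it, then the intrinsics apply), "R" (3x3) and "t" (3): a world point X has camera coordinates R X + t. Camera axes: x right, y down, z forward; pixel columns grow to the right and rows downward; lengths in mm; the calibration is good to about 2 mm. A picture is of the moment at which its call begins. There is no depth.
- bot.close_job(): hands the job in, once; it reports no verdict.
Trained networks look in a picture, given as the dict that the camera call returned (one of the last four; its "shot" number tells which), for a name from the list of things; names that differ only in an ending like _2 or _b are one class to them, and where a whole thing is asked for, a point or a joint stands for the part that bears it (a point fixed in the world has none). Each returns a list of dicts, best first, with "p" (0 to 1); they miss things now and then, are a little off and sometimes report something else, mostly with a low value. They report only what shows in the picture. A call takes as long as a camera call. They do not tell look-alikes from the thing itself.
- bot.boxes_of(query, picture): "rect" ([centre column, centre row, width, height] in pixels, round what is visible of it).
The state is a dict: "time": time; "joint_positions": joint angles; "dq": joint speeds; "tau": joint torques, N m; "tool_pos": TCP position; "tcp_rot": TCP orientation; "contact_force": force on the tool from outside, world axes, zero at the start; "moment": the same for the moment, N m; "grip_width": finger opening in mm.
Only numpy, scipy, OpenCV 4.12 (cv2) and the standard library are available. Lean on these libraries where they do the work, as an engineer would, in place of code of your own. Each camera call takes 0.05 s, during which the arm holds its last target. There are 200 camera calls.

TASK

Roll the peanut-butter jar that lies on its side over to the orange station: with the fingertips on top of the jar, roll it along the white paper lane until it lies centred over the stripe of the orange mat (not the blue one), and leave it resting there, lying along the stripe. Push only on its top, in several short strokes if need be; do not grip it, lift it or push it from the side. Leave the jelly jars and the spreader where they are.

Things in the scene. Friction and masses are not known exactly. Their poses are not given: they have to be found in the camera images.
- jar: Closed peanut-butter jar (tan, teal lid, white label, red spot) lying on its side: rolls freely as a cylinder 74 mm in diameter, 112 mm long; about 0.5 kg. Origin at its very centre, 37 mm above the table; own y axis along the jar to the lid, nearly square across the lane. Its top moves twice as fast as its centre, so a stroke carries it about 20 to 30 mm. Slight rolling resistance stops a slow roll.
- jar_spot (a point): The red spot on the jar's label, on its curved surface (37 mm from the axis), at the start on top of the jar; it goes round as the jar rolls.
- orange_mat: The target: pale orange paper mat, 110 mm along the lane by 190 mm across it, flat on the table (no step to roll over). A dark orange stripe 14 mm wide runs across its middle. Origin at the middle of the stripe; its x axis runs along the lane (the rolling direction, one way or the other), its y axis along the stripe. It lies 70 to 130 mm to one side of the jar.
- blue_mat: The same kind of mat in pale blue with a dark blue stripe, on the other side of the jar: not the target.
- jelly_a: Jelly jar standing upright, purple lid, 62 mm in diameter and 94 mm tall, origin under its centre; on the far side of the lane, 140 to 165 mm from the lane's middle line; to be left alone.
- jelly_b: A second jelly jar like the first; to be left alone.
- spreader: Spreading spatula 200 mm long lying on the table on the robot's side of the lane, origin under its middle, its x axis along it; to be left alone.
Mind the look-alikes: they are no part of the job. What is meant by the jar is not green, and is the smaller of those in its own colour.

How it is judged (in metres and radians):
On the way:
1. the jar has really rolled, through about a quarter turn (its red spot has gone from the top down to mid-height) (height (world z) of jar_spot below 0.045 m), for 0.1 s.
At the end, for the whole second after the job is handed in: The jar lies on its side on the table at rest (under 10 mm/s), its centre within 13 mm of the orange stripe's centre line and within 40 mm of the stripe's middle along it, its axis within 15 degrees of the stripe (x of jar in the frame of orange_mat between -0.013 and 0.013 m and y of jar in the frame of orange_mat between -0.04 and 0.04 m and angle between the y axis of jar and the y axis of orange_mat, either way round below 0.26 rad and height (world z) of jar below 0.042 m and linear speed of jar below 0.01 m/s); the robot touches nothing.
It fails at once if the jar is lifted or tipped (centre more than 12 mm above where it lies) (height (world z) of jar above 0.049 m).
It fails at once if the jar is pushed or gripped from the side: the fingers touch it while the point between the finger pads is below the jar's top (contact force between the fingers and jar above 0.3 N and height (world z) of the grasp point below 0.074 m).
It fails at once if a jelly jar is moved more than 15 mm (distance of any of jelly_a, jelly_b from where it was at the start of the episode above 0.015 m).
It fails at once if the spreader is moved more than 15 mm (distance of spreader from where it was at the start of the episode above 0.015 m).
It also fails if it takes over 58 s, if anything falls off the work surface, if the arm or the gripper's body presses on something with over 40 N, if the wrist force passes 120 N, or if a joint passes its speed limit or range.

## Working session

There is one attempt and no reset: what is moved stays moved. The work goes in short steps, Python scripts to look and compute and a tool call to move; the robot and the scene stay as the last step left them, time stands still between calls to the robot, and variables do not carry over. Pictures are saved under pics/ and viewed, about 8 in all and at most 12, crops included, and the job is handed in when it is done.

Besides the shell and the picture viewer there is one more tool, called after "Request:" as a command line: name --pt "numbers of a row" for each row, then --argument value for the rest. step_arm: Moves the arm, as the interface text tells. Its arguments: {"type":"object","properties":{"deltas":{"type":"array"},"fingers":{"type":"number"}},"required":["deltas"]}

```bash
mkdir -p pics; cat > h.py <<'E'
import numpy as np, cv2
from plant import bot
def ray(c,u,v):
    x,y=(u-c["cx"])/c["fx"],(v-c["cy"])/c["fy"]
    a,b=x,y
    for _ in range(20):
        s=1+c["k1"]*(a*a+b*b); a,b=x/s,y/s
    R=np.array(c["R"]);t=np.array(c["t"])
    return -R.T@t, R.T@np.array([a,b,1])
def onz(c,u,v,z):
    o,d=ray(c,u,v); return o+d*(z-o[2])/d[2]
def proj(c,X):
    p=np.array(c["R"])@np.array(X,float)+np.array(c["t"]); a,b=p[:2]/p[2]; s=1+c["k1"]*(a*a+b*b)
    return np.array([c["fx"]*a*s+c["cx"],c["fy"]*b*s+c["cy"]])
def tri(c1,p1,c2,p2):
    (o1,d1),(o2,d2)=ray(c1,*p1),ray(c2,*p2)
    s=np.linalg.lstsq(np.c_[d1,-d2],o2-o1,rcond=None)[0]
    a,b=o1+s[0]*d1,o2+s[1]*d2
    return (a+b)/2,np.linalg.norm(a-b)
E
python3 - <<'E'
from h import *
np.set_printoptions(precision=1,suppress=True)
ims=[]
for n in("scene","top"):
    c=bot.capture(n); cv2.imwrite(f"pics/{n}0.png",c["color"][:,:,::-1])
    print(n,"cam at",ray(c,0,0)[0])
    for q in("jar","jar_spot","orange_mat","blue_mat","jelly_a","spreader"):
        for d in bot.boxes_of(q,c): print(q,round(d["p"],2),np.array(d["rect"]),onz(c,*d["rect"][:2],0))
print(bot.tip_reach,bot.get_obs())
E
```

```text
scene cam at [1225.9  101.4  711.1]
jar 0.76 [274.9 213.1  44.5  60.8] [503.5  47.2   0. ]
jar 0.73 [152.6 168.9  67.3  74.8] [ 354.5 -273.2    0. ]
jar 0.69 [402.6 195.9  58.5  45.6] [434.9 344.1   0. ]
jar_spot 0.97 [403.  197.2  59.4  47.7] [439.4 344.3   0. ]
jar_spot 0.87 [152.6 169.8  67.2  73.7] [ 358.1 -272.3    0. ]
jar_spot 0.59 [273.9 215.2  35.6  63.7] [510.4  45.3   0. ]
jar_spot 0.57 [247.6 265.1  36.5  54.9] [656.4   0.1   0. ]
orange_mat 0.6 [319.4 221.1  58.   63.5] [525.3 147.9   0. ]
blue_mat 0.88 [232.2 232.8  52.9  65.3] [568.2 -42.5   0. ]
jelly_a 0.94 [337.4 255.2  32.   55.3] [622.9 183.4   0. ]
jelly_a 0.56 [248.1 265.1  33.5  50. ] [656.4   1.1   0. ]
spreader 0.9 [266.1 185.4  82.1  18.9] [408.2  20.4   0. ]
top cam at [ 426.    55.3 1329.6]
jar 0.83 [397.3 293.5  46.6  73.6] [ 411.4 -252.5    0. ]
jar 0.8 [281.8 244.   35.   53.4] [540.1  43.1   0. ]
jar 0.74 [239.8 255.3  51.1  81.7] [511.3 150.6   0. ]
jar 0.67 [166.6 270.   50.7  39.8] [473.  339.2   0. ]
jar_spot 0.85 [397.2 293.5  45.1  66.3] [ 411.4 -252.2    0. ]
jar_spot 0.82 [282.9 242.7  35.7  50.4] [543.4  40.3   0. ]
jar_spot 0.74 [168.8 269.9  51.5  45.1] [473.3 333.5   0. ]
orange_mat 0.74 [242.  255.3  55.8  81.3] [511.3 145.    0. ]
orange_mat 0.53 [281.1 243.3  36.   54.6] [541.9  44.9   0. ]
blue_mat 0.62 [318.5 238.   59.7  78.2] [555.3 -51.1   0. ]
jelly_a 0.87 [226.8 194.9  29.7  31.6] [668.2 185.6   0. ]
jelly_a 0.71 [295.1 178.9  24.7  32. ] [710.1   7.9   0. ]
spreader 0.86 [291.4 301.2  78.7  35.3] [394.5  19.3   0. ]
25.0 {'time': 0.7, 'joint_positions': array([-1.3,  0.3,  1.5,  0. ,  1.3, -0.1]), 'dq': array([ 0., -0., -0., -0.,  0.,  0.]), 'tau': array([  0. , -43.1, -24.4,   0.1,   0. ,   0. ]), 'tool_pos': array([ 202.4, -484.4,  251.8]), 'tcp_rot': array([ 3.1, -0. ,  0.4]), 'contact_force': array([-0.3, -0.2, -0.3]), 'moment': array([ 0.,  0., -0.]), 'grip_width': 91.72559230240421}
```

View pics/scene0.png

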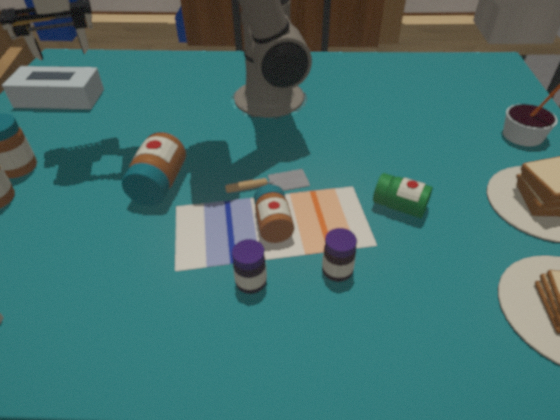

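View pics/top0.png

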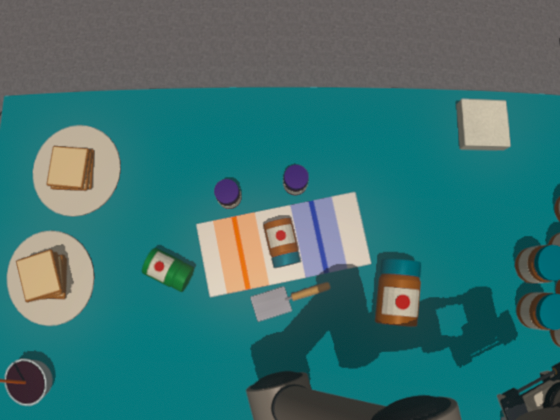

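The scene view shows the tan jar on the white lane at about (274,213), between the blue stripe (230) and the orange stripe (320). In the top view the jar is at (282,242) and the orange stripe at (241,254).

These could be taken for the jar (top-view pixels):
- **Small tan jar on the lane, (282,242):** my choice, as it is tan and the smaller one.
- **Larger tan jar, (398,293):** rejected on size.
- **Green jar, (167,268):** rejected on colour.
- **Upright jars at the right edge, (545,263) and (545,312):** rejected because they stand upright.

Next I'll measure precisely and check a close crop.

```bash
cat >> h.py <<'E'
def line_pts(c,mask):
    ys,xs=np.nonzero(mask); return np.array([onz(c,x,y,0)[:2] for x,y in zip(xs,ys)])
def blob(m,near,r=45):
    n,l,s,ce=cv2.connectedComponentsWithStats(m.astype(np.uint8))
    k=[i for i in range(1,n) if np.hypot(*(ce[i]-near))<r and s[i,4]>8]
    if not k: return None
    i=max(k,key=lambda i:s[i,4]); return l==i,ce[i],s[i]
def red(c,near,r=30):
    h=cv2.cvtColor(c["color"],cv2.COLOR_RGB2HSV).astype(int)
    return blob(((h[...,0]<5)|(h[...,0]>172))&(h[...,1]>170)&(h[...,2]>100),near,r)
def stripe(c,near):
    h=cv2.cvtColor(c["color"],cv2.COLOR_RGB2HSV).astype(int)
    return blob((h[...,0]>5)&(h[...,0]<18)&(h[...,1]>185)&(h[...,2]>175),near)
E
python3 - <<'E'
from h import *
np.set_printoptions(precision=1,suppress=True)
S={}
for n,ns,nj in(("scene",(322,220),(274,206)),("top",(241,254),(281,236))):
    c=bot.capture(n); st=stripe(c,ns); rd=red(c,nj)
    print(n,"stripe",st and (st[1],st[2]),"red",rd and (rd[1],rd[2]))
    if st:
        P=line_pts(c,st[0]); m=P.mean(0); w,V=np.linalg.eigh(np.cov((P-m).T)); a=V[:,1]; q=(P-m)@a
        print(" mid",m+a*(q.max()+q.min())/2,"dir",a,"len",np.ptp(q),"wid",np.ptp((P-m)@V[:,0]))
    S[n]=(c,rd)
    im=c["color"][:,:,::-1].copy()
    if st: im[st[0]]=(255,0,255)
    u,v=nj; cr=im[v-65:v+75,u-90:u+70]; S[n+"i"]=cv2.resize(cr,None,fx=2.5,fy=2.5,interpolation=cv2.INTER_CUBIC)
if S["scene"][1] and S["top"][1]: print("spot",tri(S["scene"][0],S["scene"][1][1],S["top"][0],S["top"][1][1]))
cv2.imwrite("pics/crop1.png",np.hstack([S["scenei"],S["topi"]]))
E
```

```text
scene stripe None red (array([273.5, 204.5]), array([271, 203,   5,   4,  10], dtype=int32))
top stripe (array([240.4, 252.1]), array([232, 217,  18,  72, 322], dtype=int32)) red (array([280.4, 235. ]), array([277, 231,   8,   9,  58], dtype=int32))
 mid [519.1 149.1] dir [-1.  -0.2] len 186.35520649046998 wid 11.343072068001533
spot (array([555.4,  47.8,  75.9]), np.float64(1.6068198137672087))
```

View pics/crop1.png

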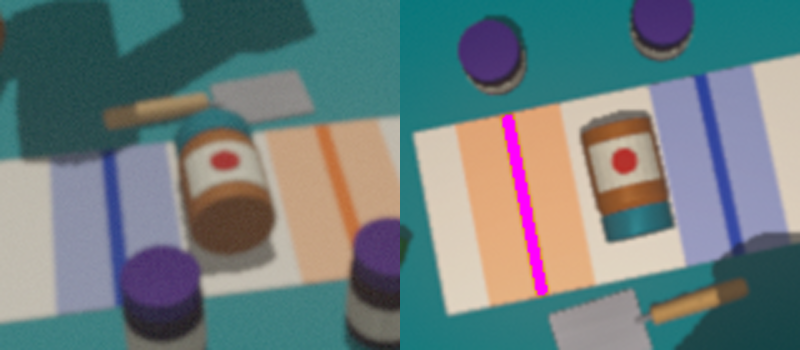

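The crop confirms the choice: a tan jar with teal lid, white label and red spot, lying on the lane between the two mats, with its axis nearly parallel to the orange stripe (magenta mask). Next I'll get the jar outline and the moves.

```bash
cat >> h.py <<'E'
MID=np.array([519.1,149.1])
def jar(c,near,zs=37,dbg=None):
    h=cv2.cvtColor(c["color"],cv2.COLOR_RGB2HSV).astype(int); H,Sa,V=h[...,0],h[...,1],h[...,2]
    m=(((H<16)|(H>172))&(Sa>110)&(V<175))|((H>84)&(H<105)&(Sa>110)&(V>40)) | (((H<5)|(H>172))&(Sa>150))
    yy,xx=np.mgrid[:420,:560]
    g=np.array([onz(c,x,y,0)[:2] for x,y in [(0,0)]])
    m&=np.hypot(xx-near[0],yy-near[1])<34
    k=blob(cv2.morphologyEx(m.astype(np.uint8),cv2.MORPH_CLOSE,np.ones((15,3))),near,20)
    pts=np.argwhere(k[0])[:,::-1].astype(np.float32)
    P=np.array([onz(c,x,y,zs)[:2] for x,y in pts],np.float32)
    r=cv2.minAreaRect(P); b=cv2.boxPoints(r); e=[b[1]-b[0],b[2]-b[1]]; e=max(e,key=np.linalg.norm)
    if dbg: im=c["color"][:,:,::-1].copy(); im[k[0]]=(255,0,255); cv2.imwrite(dbg,cv2.resize(im[170:320,180:340],None,fx=4,fy=4))
    return np.array(r[0]),r[1],np.degrees(np.arctan2(*(e*np.sign(e[0]))[::-1])),k[2]
E
python3 - <<'E'
from h import *
np.set_printoptions(precision=3,suppress=True)
c=bot.capture("top"); st=stripe(c,(241,254)); P=line_pts(c,st[0]); m=P.mean(0); w,V=np.linalg.eigh(np.cov((P-m).T)); a=V[:,1]*np.sign(V[0,1])
print("stripe axis deg",np.degrees(np.arctan2(a[1],a[0])),a)
j=jar(c,(283,242),dbg="pics/mask.png"); print("jar",j)
n=np.array([-a[1],a[0]]); print("jar in mat: along",(j[0]-MID)@n,"across",(j[0]-MID)@a)
print(bot.get_obs()["tcp_rot"])
for X in ((540,43,37),):print(proj(c,X))
E
```

```text
stripe axis deg 11.45949331967321 [0.98  0.199]
jar (array([542.941,  44.585]), (114.03004455566406, 68.58155059814453), np.float32(13.202988), array([264, 218,  35,  49, 909], dtype=int32))
jar in mat: along -107.168109664254 across 2.600761715881049
[3.142 0.    0.396]
[281.992 242.773]
```

View pics/mask.png

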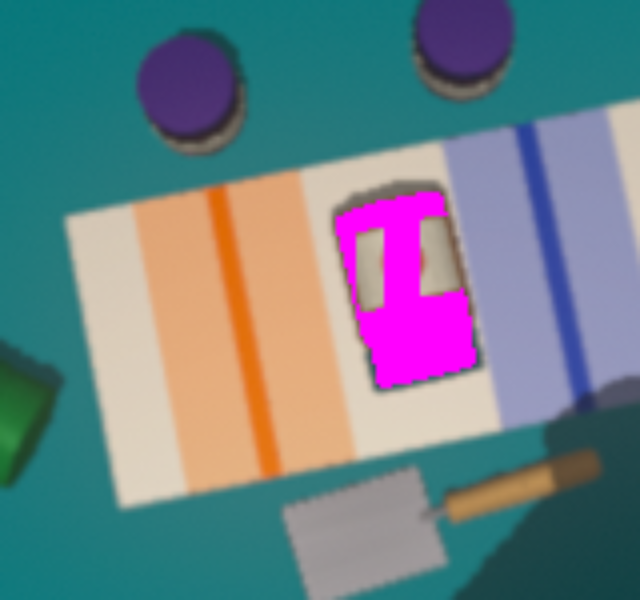

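```bash
cat >> h.py <<'E'
from scipy.spatial.transform import Rotation as Ro
def delta(p,yaw=1.771):
    o=bot.get_obs(); R=Ro.from_euler("xyz",o["tcp_rot"]); T=Ro.from_euler("xyz",[np.pi,0,yaw])
    return np.r_[R.inv().apply(np.array(p)-o["tool_pos"]).round(1),(R.inv()*T).as_rotvec().round(3)]
E
python3 -c "
from h import *
print(delta([544.6,36.8,160]),bot.get_obs()['time'])"
```

```text
[ 516.7   -349.      91.7      0.       0.      -1.375] 0.85
```

Request:
step_arm --pt "30 -20 0 0 0 -0.08" --pt "60 -40 0 0 0 -0.16" --pt "90 -60 0 0 0 -0.24" --pt "120 -80 0 0 0 -0.32" --pt "150 -100 0 0 0 -0.4" --fingers 0

```text
time: 1.27
tool_pos: [302.8, -332.9, 251.8]
tcp_rot: [3.141, 0.0, 0.799]
contact_force: [0.2, -0.8, 0.8]
grip_width: 63.5
```

```bash
python3 -c "
from h import *
print(delta([544.6,36.8,160]),bot.get_obs())"
```

```text
[433.6   -84.6    91.8     0.      0.     -0.972] {'time': 1.2667, 'joint_positions': array([-1.00329373e+00,  2.04217642e-01,  1.71611351e+00,  6.02732731e-05,
        1.22086901e+00, -2.31639655e-01]), 'dq': array([ 0.876781  , -0.22051179,  0.28433357,  0.00310617, -0.07350342,
       -0.08851238]), 'tau': array([ -5.54982796, -34.86177564, -23.76985967,  -0.09350717,
         0.30487991,   0.0531642 ]), 'tool_pos': array([ 302.82884038, -332.8992891 ,  251.81379683]), 'tcp_rot': array([3.14119765e+00, 3.49891668e-05, 7.99121590e-01]), 'contact_force': array([ 0.23209962, -0.80121338,  0.82623881]), 'moment': array([ 0.01703847, -0.00967241, -0.00046736]), 'grip_width': 63.48420544608116}
```

Request:
step_arm --pt "36 -7 0 0 0 -0.08" --pt "72 -14 0 0 0 -0.16" --pt "108 -21 0 0 0 -0.24" --pt "144 -28 0 0 0 -0.32" --pt "180 -35 0 0 0 -0.4"

```text
time: 1.68
tool_pos: [403.9, -179.6, 252.0]
tcp_rot: [3.141, 0.0, 1.2]
contact_force: [1.0, -0.0, -0.5]
grip_width: 29.9
```

```bash
python3 -c "
from h import *
print(delta([544.6,36.8,160]))"
```

```text
[ 2.527e+02  5.250e+01  9.200e+01  1.000e-03  0.000e+00 -5.710e-01]
```

Request:
step_arm --pt "36 8 5 0 0 -0.08" --pt "72 16 15 0 0 -0.16" --pt "108 24 25 0 0 -0.24" --pt "144 32 35 0 0 -0.32" --pt "180 40 45 0 0 -0.4"

```text
time: 2.1
tool_pos: [507.2, -26.6, 206.4]
tcp_rot: [3.141, 0.0, 1.6]
contact_force: [1.1, -0.3, -0.1]
grip_width: 0.8
```

```bash
python3 -c "
from h import *
print(delta([544.6,36.8,125]))"
```

```text
[ 6.23e+01  3.92e+01  8.14e+01  1.00e-03  0.00e+00 -1.71e-01]
```

Request:
step_arm --pt "30 20 30 0 0 -0.09" --pt "52 34 60 0 0 -0.16" --pt "60 39 75 0 0 -0.171" --pt "60 39 80 0 0 -0.171" --pt "60 39 80 0 0 -0.171"

```text
time: 2.52
tool_pos: [542.9, 32.9, 125.2]
tcp_rot: [-3.138, -0.001, 1.768]
contact_force: [-0.8, -0.8, 0.6]
grip_width: 0.6
```

```bash
python3 -c "
from h import *
print(delta([544.6,36.8,101]),bot.get_obs()['contact_force'])
c=bot.capture('scene');c2=bot.capture('top')
a=cv2.resize(c['color'][150:290,200:360,::-1],None,fx=2.5,fy=2.5);b=cv2.resize(c2['color'][180:320,200:360,::-1],None,fx=2.5,fy=2.5)
cv2.imwrite('pics/a1.png',np.hstack([a,b]))"
```

```text
[ 3.40e+00  2.50e+00  2.42e+01 -4.00e-03 -1.00e-03 -3.00e-03] [-0.766704   -0.78119314  0.62233089]
```

View pics/a1.png

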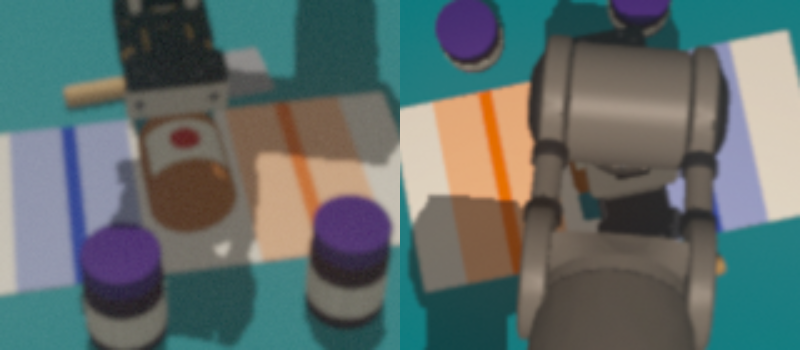

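The left view shows the closed fingers just above the jar. The spot is still on top at (185,138) in the crop and the orange stripe is clear to the right. Going down.

Request:
step_arm --pt "3 2 10 0 0 0" --pt "3 2 18 0 0 0" --pt "3 2 23 0 0 0" --pt "3 2 24.5 0 0 0" --pt "3 2 24.5 0 0 0"

```text
time: 3.03
tool_pos: [544.9, 35.6, 101.8]
tcp_rot: [-3.141, -0.0, 1.766]
contact_force: [-0.4, 0.4, -0.3]
grip_width: 0.7
```

Request:
step_arm --pt "0 0 1 0 0 0" --pt "0 0 2 0 0 0" --pt "0 0 2.5 0 0 0" --pt "0 0 3 0 0 0" --pt "0 0 3 0 0 0"

```text
time: 3.45
tool_pos: [545.3, 35.9, 99.3]
tcp_rot: [3.141, 0.0, 1.767]
contact_force: [-0.2, -0.3, 0.3]
grip_width: 0.4
```

Request:
step_arm --pt "0 0 0.5 0 0 0" --pt "0 0 1 0 0 0" --pt "0 0 1 0 0 0"

```text
time: 3.7
tool_pos: [545.5, 35.8, 99.0]
tcp_rot: [3.141, 0.001, 1.767]
contact_force: [-1.6, -0.1, 6.0]
grip_width: 0.7
```

Request:
step_arm --pt "5 0 0.3 0 0 0" --pt "14 0 0.3 0 0 0" --pt "24 0 0.3 0 0 0" --pt "32 0 0.3 0 0 0" --pt "36 0 0.3 0 0 0"

```text
time: 4.12
tool_pos: [537.2, 71.8, 99.0]
tcp_rot: [-3.14, 0.0, 1.768]
contact_force: [-5.8, -1.3, 10.6]
grip_width: 0.4
```

Request:
step_arm --pt "1 0 0 0 0 0" --pt "1 0 0 0 0 0"

```text
time: 4.28
tool_pos: [537.1, 72.5, 98.9]
tcp_rot: [-3.14, 0.0, 1.768]
contact_force: [-6.3, -1.3, 11.3]
grip_width: 0.4
```

```bash
python3 -c "
from h import *
c=bot.capture('scene')
a=cv2.resize(c['color'][150:290,200:360,::-1],None,fx=4,fy=4);r=red(c,(285,204),40)
print(r and r[1]);print(delta([0,0,0]))
cv2.imwrite('pics/a2.png',a)"
```

```text
None
[ 3.410e+01 -5.408e+02  9.970e+01 -1.000e-03  0.000e+00 -3.000e-03]
```

View pics/a2.png

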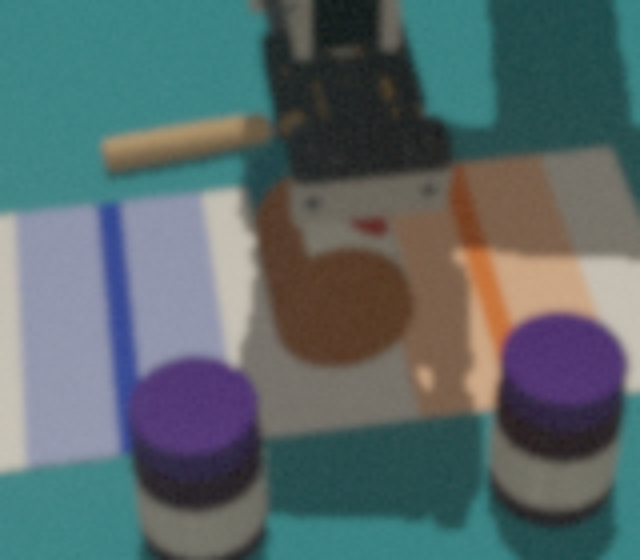

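The jar rolled well: its end face has moved to (345,305) in the crop and the spot has gone down the orange side. I'll lift, step back 18 mm, touch down and stroke again.

Request:
step_arm --pt "0 0 -6 0 0 0" --pt "-10 0 -7 0 0 0" --pt "-18 0 -6 0 0 0" --pt "-18 0 -2 0 0 0" --pt "-18 0 -0.3 0 0 0"

```text
time: 4.75
tool_pos: [542.3, 53.5, 98.4]
tcp_rot: [3.14, 0.001, 1.765]
contact_force: [-4.2, -2.4, 21.8]
grip_width: 0.5
```

Request:
step_arm --pt "0 0 0.2 0 0 0" --pt "5 0 0.3 0 0 0" --pt "14 0 0.3 0 0 0" --pt "24 0 0.3 0 0 0" --pt "32 0 0.3 0 0 0"

```text
time: 5.17
tool_pos: [534.9, 85.9, 98.9]
tcp_rot: [-3.141, 0.0, 1.766]
contact_force: [-6.9, -1.4, 15.2]
grip_width: 0.2
```

Request:
step_arm --pt "4 0 0 0 0 0" --pt "4 0 0 0 0 0" --pt "4 0 0 0 0 0"

```text
time: 5.42
tool_pos: [533.9, 89.9, 98.9]
tcp_rot: [-3.141, 0.0, 1.767]
contact_force: [-5.6, -1.0, 15.5]
grip_width: 0.4
```

Request:
step_arm --pt "0 0 -6 0 0 0" --pt "-10 0 -7 0 0 0" --pt "-18 0 -6 0 0 0" --pt "-18 0 -2 0 0 0" --pt "-18 0 -0.3 0 0 0"

```text
time: 5.83
tool_pos: [538.7, 71.1, 98.3]
tcp_rot: [3.141, 0.001, 1.765]
contact_force: [-4.2, -2.7, 21.1]
grip_width: 0.3
```

Request:
step_arm --pt "0 0 -0.2 0 0 0" --pt "5 0 -0.2 0 0 0" --pt "14 0 -0.2 0 0 0" --pt "24 0 -0.2 0 0 0" --pt "32 0 -0.2 0 0 0"

```text
time: 6.25
tool_pos: [531.2, 103.6, 99.0]
tcp_rot: [-3.14, 0.0, 1.766]
contact_force: [-6.5, -3.0, 13.6]
grip_width: 0.5
```

Request:
step_arm --pt "4 0 0 0 0 0" --pt "4 0 0 0 0 0" --pt "4 0 -1 0 0 0" --pt "4 0 -3 0 0 0" --pt "4 0 -20 0 0 0"

```text
time: 6.67
tool_pos: [529.2, 107.2, 115.6]
tcp_rot: [-3.135, -0.001, 1.766]
contact_force: [-0.5, -0.5, 0.3]
grip_width: 0.2
```

Request:
step_arm --pt "-30 -20 -20 0 0 0" --pt "-60 -50 -50 0 0 0" --pt "-90 -80 -80 0 0 0" --pt "-115 -110 -100 0 0 0" --pt "-120 -120 -100 0 0 0"

```text
time: 7.08
tool_pos: [436.3, -35.4, 220.0]
tcp_rot: [3.139, 0.001, 1.766]
contact_force: [0.5, -0.2, 0.4]
grip_width: 0.2
```

```bash
python3 -c "
from h import *
c=bot.capture('scene');c2=bot.capture('top')
for k in (c,c2):
  for d in bot.boxes_of('jar',k): print(d['p'],np.round(d['rect'],1),onz(k,*d['rect'][:2],37))
a=cv2.resize(c['color'][150:290,220:380,::-1],None,fx=2.5,fy=2.5);b=cv2.resize(c2['color'][180:320,180:340,::-1],None,fx=2.5,fy=2.5)
cv2.imwrite('pics/a3.png',np.hstack([a,b]))"
```

```text
0.93 [403.9 195.6  59.7  41. ] [474.96646593 334.4759198   37.        ]
0.81 [301.4 212.   43.1  56.6] [535.64600357 107.09423846  37.        ]
0.55 [153.2 170.9  67.5  71.9] [ 407.35922529 -250.30875046   37.        ]
0.51 [249.4 265.8  34.9  52.9] [687.60561434   9.02701932  37.        ]
0.97 [167.4 271.5  54.1  43.6] [467.979604   329.23714566  37.        ]
0.68 [398.1 292.4  48.2  68.2] [ 414.49992972 -246.03413018   37.        ]
0.56 [260.8 248.2  35.7  48.3] [526.55373069  95.73693899  37.        ]
0.17 [241.8 255.1  50.4  80. ] [509.40128443 142.95569254  37.        ]
```

View pics/a3.png

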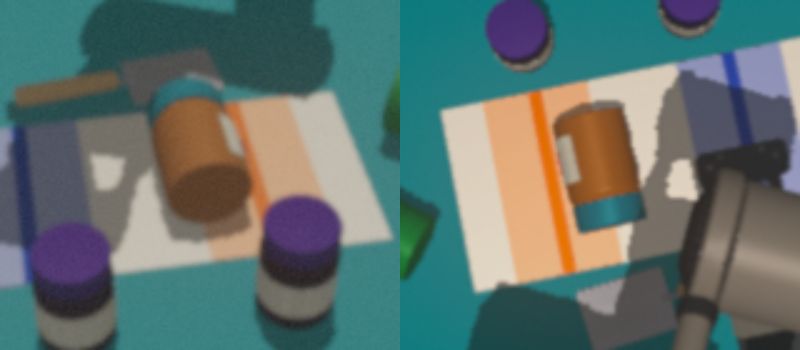

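Good: the jar now lies half onto the orange mat at (600,165) in the right crop, still parallel to the stripe, with the spot down the side. Measuring the remainder.

```bash
cat >> h.py <<'E'
A=np.array([.98,.199]);N=np.array([-.199,.98])
def where(u,v):
    c=bot.capture("top"); j=jar(c,(u,v)); d=j[0]-MID
    print("jar",j,"along",d@N,"across",d@A,"| box",[np.round((onz(c,*b["rect"][:2],37)[:2]-MID)@np.c_[N,A],1) for b in bot.boxes_of("jar",c) if np.hypot(b["rect"][0]-u,b["rect"][1]-v)<12])
    return j
E
python3 -c "
from h import *
j=where(260,247);c=bot.capture('top');print(stripe(c,(241,254))[1:])
print(delta([*(j[0]-9*N),125]),delta([*(j[0]-9*N),160]))"
```

```text
jar (array([534.9418335 , 101.19218445]), (124.22413635253906, 71.07799530029297), np.float32(13.262096), array([ 241,  221,   35,   51, 1210], dtype=int32)) along -50.1021841064453 across 5.991341531372049 | box [array([-54.6,  -1.7])]
(array([240.41590214, 252.4648318 ]), array([232, 217,  18,  72, 327], dtype=int32))
[ 1.033e+02  1.224e+02  9.250e+01 -1.000e-03 -1.000e-03 -3.000e-03] [ 1.033e+02  1.224e+02  5.750e+01 -1.000e-03 -1.000e-03 -3.000e-03]
```

```bash
python3 -c "
from h import *
print(delta([533.5,88.3,99]))"
```

```text
[ 9.990e+01  1.185e+02  1.185e+02 -1.000e-03 -1.000e-03 -3.000e-03]
```

Request:
step_arm --pt "30 30 10 0 0 0" --pt "60 60 40 0 0 0" --pt "90 95 70 0 0 0" --pt "99 118 100 0 0 0" --pt "99 118 110 0 0 0"

```text
time: 7.85
tool_pos: [534.9, 90.2, 105.8]
tcp_rot: [3.141, -0.001, 1.77]
contact_force: [-1.3, -0.8, 0.2]
grip_width: 0.3
```

Request:
step_arm --pt "0 0 0 0 0 0"

```text
time: 7.93
tool_pos: [532.0, 89.6, 102.2]
tcp_rot: [-3.133, -0.002, 1.771]
contact_force: [-2.9, -0.6, -0.5]
grip_width: 0.5
```

```bash
python3 -c "
from h import *
print(delta([533.5,88.3,98.6]))"
```

```text
[-1.6e+00  1.2e+00  3.6e+00 -9.0e-03 -2.0e-03 -0.0e+00]
```

Request:
step_arm --pt "0 0 0 0 0 0" --pt "0 0 0 0 0 0" --pt "0 0 0 0 0 0"

```text
time: 8.18
tool_pos: [533.4, 86.2, 109.7]
tcp_rot: [3.14, 0.001, 1.767]
contact_force: [0.4, -0.5, 0.8]
grip_width: 0.2
```

Request:
step_arm --pt "0 0 0 0 0 0" --pt "0 0 0 0 0 0" --pt "0 0 0 0 0 0" --pt "0 0 0 0 0 0"

```text
time: 8.52
tool_pos: [533.3, 86.2, 109.1]
tcp_rot: [3.14, 0.0, 1.766]
contact_force: [0.7, -1.0, 0.6]
grip_width: 0.5
```

Settled. Descending 10 mm to touch.

Request:
step_arm --pt "0 0 4 0 0 0" --pt "1 0 7 0 0 0" --pt "1 0 9 0 0 0" --pt "1 0 10.5 0 0 0" --pt "1 0 11 0 0 0"

```text
time: 8.93
tool_pos: [532.9, 87.3, 98.2]
tcp_rot: [-3.142, 0.001, 1.767]
contact_force: [-4.3, -2.6, 14.3]
grip_width: 0.4
```

Request:
step_arm --pt "0 0 0 0 0 0" --pt "0 0 0 0 0 0"

```text
time: 9.1
tool_pos: [532.9, 87.2, 98.4]
tcp_rot: [3.141, 0.001, 1.767]
contact_force: [-4.5, -1.2, 11.8]
grip_width: 0.4
```

Request:
step_arm --pt "5 0 0 0 0 0" --pt "14 0 0 0 0 0" --pt "24 0 0 0 0 0" --pt "32 0 0 0 0 0" --pt "36 0 0 0 0 0"

```text
time: 9.52
tool_pos: [524.6, 123.3, 98.9]
tcp_rot: [-3.14, 0.0, 1.768]
contact_force: [-9.9, -2.8, 18.5]
grip_width: 0.3
```

Request:
step_arm --pt "0 0 0 0 0 0" --pt "0 0 0 0 0 0"

```text
time: 9.68
tool_pos: [524.6, 123.0, 98.8]
tcp_rot: [-3.139, 0.0, 1.768]
contact_force: [-9.1, -2.5, 18.8]
grip_width: 0.4
```

Request:
step_arm --pt "0 0 -6 0 0 0" --pt "-10 0 -7 0 0 0" --pt "-18 0 -6 0 0 0" --pt "-18 0 -2 0 0 0" --pt "-18 0 -0.5 0 0 0"

```text
time: 10.1
tool_pos: [530.2, 104.1, 97.9]
tcp_rot: [3.14, 0.0, 1.765]
contact_force: [-2.7, -2.2, 17.8]
grip_width: 0.7
```

Request:
step_arm --pt "0 0 0.3 0 0 0" --pt "5 0 0.3 0 0 0" --pt "14 0 0.3 0 0 0" --pt "24 0 0.3 0 0 0" --pt "32 0 0.3 0 0 0"

```text
time: 10.52
tool_pos: [522.7, 136.6, 98.8]
tcp_rot: [-3.141, 0.0, 1.766]
contact_force: [-7.7, -2.3, 19.1]
grip_width: 0.5
```

Request:
step_arm --pt "4 0 0 0 0 0" --pt "4 0 0 0 0 0" --pt "4 0 -1 0 0 0" --pt "4 0 -3 0 0 0" --pt "4 0 -20 0 0 0"

```text
time: 10.93
tool_pos: [520.6, 140.1, 114.8]
tcp_rot: [-3.136, -0.0, 1.766]
contact_force: [-0.5, -0.8, 1.1]
grip_width: 0.4
```

Request:
step_arm --pt "-30 -20 -20 0 0 0" --pt "-60 -50 -50 0 0 0" --pt "-90 -80 -80 0 0 0" --pt "-115 -110 -100 0 0 0" --pt "-120 -120 -100 0 0 0"

```text
time: 11.35
tool_pos: [427.8, -2.3, 219.0]
tcp_rot: [3.14, 0.001, 1.766]
contact_force: [1.1, -0.3, -0.9]
grip_width: 0.4
```

```bash
python3 -c "
from h import *
c=bot.capture('scene');c2=bot.capture('top')
for k in (c,c2):
  for d in bot.boxes_of('jar',k)[:4]: print(d['p'],np.round(d['rect'],1),onz(k,*d['rect'][:2],37),np.c_[N,A].T@(onz(k,*d['rect'][:2],37)[:2]-MID))
b=cv2.resize(c2['color'][200:310,180:340,::-1],None,fx=5,fy=5,interpolation=2)
cv2.imwrite('pics/a4.png',b)"
```

```text
0.84 [154.1 170.9  69.2  74.3] [ 407.28261174 -248.14324882   37.        ] [-367.04672358 -188.63244701]
0.66 [404.9 195.8  61.1  41.4] [475.55686557 336.57958481  37.        ] [192.39507687  -5.36383436]
0.65 [319.4 206.8  45.8  55.6] [517.94757445 146.14733513  37.        ] [-2.66427889 -1.71695735]
0.91 [167.2 270.4  54.7  43.4] [470.72208144 329.79608687  37.        ] [186.70937093 -11.4518389 ]
0.71 [244.8 252.   37.   49.7] [517.11824524 135.52554612  37.        ] [-12.9085956   -4.64343599]
0.63 [397.5 292.4  43.   63.9] [ 414.52372427 -244.50690501   37.        ] [-364.92408804 -180.81252431]
```

View pics/a4.png

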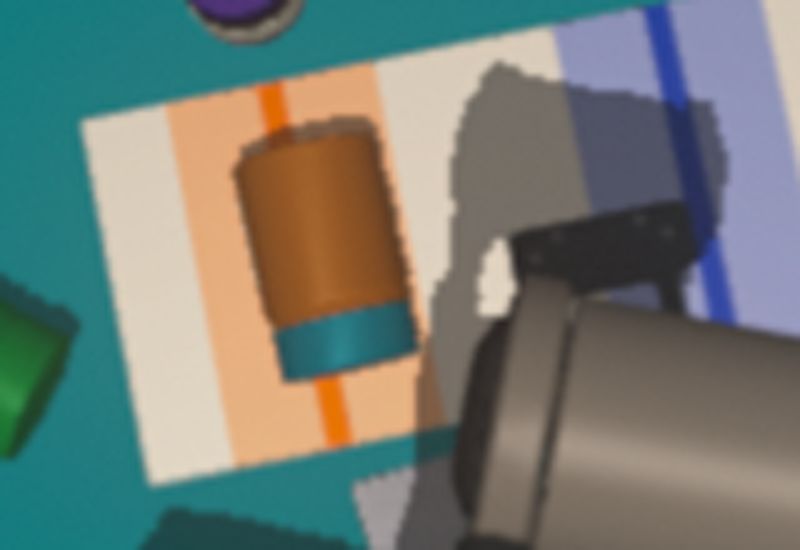

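```bash
python3 -c "
from h import *
c=bot.capture('top')
for p in ((245.4,250.4),(244.8,252)): print(np.c_[N,A].T@(onz(c,*p,37)[:2]-MID))
print(np.c_[N,A].T@(onz(c,240.2,250,0)[:2]-MID))
h=c['color'].astype(int)
for v in (236,240,244,248,252,256):
    r=h[v,218:275]; print(v,' '.join('%d'%x for x in r[:,1]))
for y in (132,129):print(delta([521.5,y,109]))
"
```

```text
[-15.14743973  -1.03038548]
[-12.9085956   -4.64343599]
[-0.61805271  5.75088464]
236 169 169 169 170 170 170 170 168 147 93 69 73 77 80 81 83 84 85 88 89 91 94 95 96 96 95 91 90 87 84 82 81 79 77 75 73 69 64 72 111 160 188 204 207 207 206 206 206 207 206 189 144 113 109 110 110 111
240 168 169 170 170 170 170 170 170 166 139 88 70 74 77 80 82 82 85 85 88 89 93 96 98 98 98 94 91 88 85 85 82 80 79 77 75 72 68 64 72 111 163 193 205 208 208 207 207 207 208 207 186 132 109 109 110 111
244 174 170 171 172 171 171 171 172 171 163 129 83 70 75 78 80 83 82 85 87 88 91 95 98 99 99 97 93 90 88 86 83 82 80 78 78 75 71 67 64 73 119 170 195 206 208 207 208 209 208 191 145 113 110 110 110 110
248 184 173 171 171 172 172 172 172 172 173 163 127 82 72 76 78 81 83 83 85 86 88 92 97 99 101 98 96 93 89 87 85 83 81 80 78 77 74 71 67 62 73 119 173 199 208 208 208 208 209 204 178 129 110 110 110 110
252 202 180 172 172 173 172 172 172 172 173 173 161 120 80 72 76 79 81 83 84 86 87 89 94 99 101 101 98 94 91 89 88 85 83 82 79 77 76 73 70 65 61 75 124 179 205 209 209 211 204 179 128 110 110 110 109 116
256 207 198 178 172 173 172 173 173 173 173 173 174 164 121 80 73 77 80 82 82 83 86 88 91 96 100 102 100 97 93 90 87 85 84 81 80 78 77 75 73 69 65 68 107 162 192 206 190 133 110 110 112 112 112 111 109 115
[ 1.119e+02  1.170e+02  1.081e+02 -0.000e+00 -0.000e+00 -5.000e-03]
[ 1.090e+02  1.164e+02  1.081e+02 -0.000e+00 -0.000e+00 -5.000e-03]
```

```bash
python3 -c "
from h import *
print(delta([523.7,126.6,109]))"
```

```text
[ 1.062e+02  1.181e+02  1.081e+02 -0.000e+00 -0.000e+00 -5.000e-03]
```

Request:
step_arm --pt "30 30 10 0 0 0" --pt "60 60 40 0 0 0" --pt "90 95 70 0 0 0" --pt "105 116 95 0 0 0" --pt "107 118 105 0 0 0"

```text
time: 12.02
tool_pos: [524.4, 131.2, 109.4]
tcp_rot: [-3.141, -0.001, 1.77]
contact_force: [-1.5, -1.0, 0.4]
grip_width: 0.4
```

Request:
step_arm --pt "0 0 0 0 0 0" --pt "0 0 0 0 0 0" --pt "0 0 0 0 0 0" --pt "0 0 0 0 0 0" --pt "0 0 0 0 0 0"

```text
time: 12.43
tool_pos: [523.3, 126.8, 113.9]
tcp_rot: [3.14, 0.0, 1.766]
contact_force: [0.9, 0.3, -0.1]
grip_width: 0.3
```

Request:
step_arm --pt "0 0 6 0 0 0" --pt "0 0 11 0 0 0" --pt "0 0 14 0 0 0" --pt "0 0 15.5 0 0 0" --pt "0 0 15.5 0 0 0"

```text
time: 12.85
tool_pos: [523.0, 126.9, 98.7]
tcp_rot: [3.141, 0.001, 1.767]
contact_force: [-5.5, -1.2, 15.3]
grip_width: 0.6
```

Request:
step_arm --pt "5 0 0 0 0 0" --pt "13 0 0 0 0 0" --pt "21 0 0 0 0 0" --pt "27 0 0 0 0 0" --pt "30 0 0 0 0 0"

```text
time: 13.27
tool_pos: [516.1, 157.0, 98.8]
tcp_rot: [-3.14, 0.0, 1.767]
contact_force: [-7.8, -1.7, 19.9]
grip_width: 0.1
```

Request:
step_arm --pt "0 0 0 0 0 0" --pt "0 0 0 0 0 0" --pt "0 0 -1 0 0 0" --pt "0 0 -3 0 0 0" --pt "0 0 -20 0 0 0"

```text
time: 13.68
tool_pos: [515.5, 156.3, 114.9]
tcp_rot: [-3.137, -0.0, 1.767]
contact_force: [-0.4, 0.1, -0.9]
grip_width: 0.9
```

Request:
step_arm --pt "-30 -20 -20 0 0 0" --pt "-60 -50 -50 0 0 0" --pt "-90 -80 -80 0 0 0" --pt "-125 -110 -100 0 0 0" --pt "-150 -120 -100 0 0 0"

```text
time: 14.1
tool_pos: [431.9, -3.7, 216.1]
tcp_rot: [3.139, 0.001, 1.768]
contact_force: [1.9, -0.7, -0.5]
grip_width: 0.6
```

```bash
python3 -c "
from h import *
c=bot.capture('scene');c2=bot.capture('top')
for k in (c,c2):
  for d in bot.boxes_of('jar',k)[:4]: print(d['p'],np.round(d['rect'],1),np.c_[N,A].T@(onz(k,*d['rect'][:2],37)[:2]-MID))
a=cv2.resize(c['color'][150:290,250:390,::-1],None,fx=2.8,fy=2.8,interpolation=2)
b=cv2.resize(c2['color'][197:309,180:292,::-1],None,fx=3.5,fy=3.5,interpolation=2)
cv2.imwrite('pics/a5.png',np.hstack([a,b]))
h=c2['color'].astype(int)
for v in (240,248,252,256): print(v,' '.join('%d'%x for x in h[v,218:275,1]))"
```

```text
0.94 [324.5 205.9  43.3  59.1] [ 8.93802848 -2.68640595]
0.8 [404.2 194.9  63.1  46.8] [191.91202698  -8.47376719]
0.62 [152.6 170.2  63.7  74.6] [-370.74524488 -191.94669863]
0.82 [398.5 291.7  43.6  69.4] [-367.79209679 -179.65934795]
0.73 [167.3 270.6  51.7  41.3] [186.55015265 -11.99193571]
240 169 171 162 123 80 70 75 78 80 83 84 85 86 88 90 93 96 99 100 98 95 92 88 85 83 82 81 79 77 75 72 68 65 73 99 134 165 172 171 171 172 177 193 206 208 207 208 207 207 207 208 207 208 207 187 133 110
248 184 172 171 172 161 118 78 74 76 79 81 83 84 86 88 90 93 95 98 100 101 98 94 91 88 85 83 82 80 78 76 73 72 67 64 79 122 165 173 174 173 173 173 181 199 208 209 208 208 209 208 209 204 178 129 110 111
252 202 181 172 172 173 160 111 74 74 78 79 82 83 86 87 88 91 94 96 99 101 101 99 94 90 86 85 83 81 80 78 75 74 70 67 66 81 124 166 175 174 174 174 176 186 204 209 210 210 210 209 192 146 114 111 112 112
256 208 198 178 172 173 175 161 107 73 74 80 80 83 84 85 88 90 91 94 96 98 101 100 97 94 90 86 83 82 81 79 77 75 71 68 65 67 90 133 168 176 175 174 175 178 190 207 212 211 206 180 130 110 111 111 111 112
```

View pics/a5.png

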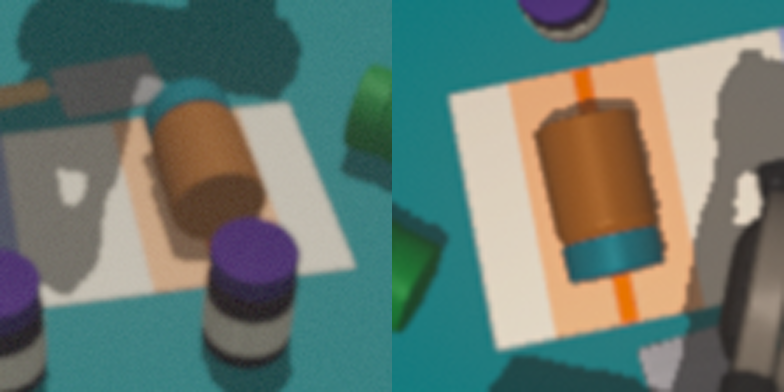

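The jar now lies centred over the orange stripe, which shows above and below its middle at (583,85) and (626,300) in the right crop. Its axis is parallel to the stripe and the arm is clear. I'll check that it's at rest and that the neighbours haven't moved, then hand in.

```bash
python3 -c "
from h import *
c=bot.capture('top')
for v in (252,): 
    g=c['color'][v,218:275,1].astype(int); print(g[4:9],g[34:40])
for p in ((239.4,252),(239.0,250.4)): print('jar along/across',np.c_[N,A].T@(onz(c,*p,37)[:2]-MID))
for q in('jelly_a','spreader'): print(q,[np.round(d['rect'],1) for d in bot.boxes_of(q,c)[:2]])
print(bot.get_obs()['contact_force']); bot.close_job()"
```

```text
[174 162 110  75  73] [ 67  65  81 123 167 175]
jar along/across [ 0.27356162 -1.96319965]
jar along/across [0.48075076 2.14868614]
jelly_a [array([228.6, 195.2,  27. ,  29.3])]
spreader [array([296.4, 179.2,  25.4,  27.8]), array([273.1, 306.9,  38.8,  26. ])]
[ 0.0156382   0.19954396 -0.13815592]
the job is handed in; nothing more can be done
```

The peanut-butter jar now lies on the orange stripe, and I handed the job in at about 14 s of the 58 s allowed. It took six short strokes with closed fingertips on the jar's top, for about 107 mm of rolling. The last view from above puts its centre about 0.5 mm from the stripe's centre line and within about 2 mm of its middle. Its axis is parallel to the stripe to within about 2°. Between the last two pictures from above it had not moved, and the arm was clear with no contact force.

**Checks that disagreed or were incomplete:**
- **Jar position:** working back from where the fingers ended puts the jar about 3 mm short of the stripe. The side camera's box reads +9 mm, but the jar is partly hidden there by a jelly jar. All of these are within the 13 mm allowed.
- **Quarter turn:** I judged this from the pictures, where the red spot went down the side and out of sight. I did not measure its height.
- **Jelly jars:** in the last picture both are within about 2 pixels of where they started. One of them was reported under the name "spreader".
- **Spreader:** the arm partly hid it in that picture, so I couldn't confirm its position. The fingers stayed well above it the whole time.

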